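# Change over the box in the loading cradle

### The job

The steel loading cradle still holds the spent open tray: lift both identical closed boxes well clear of their stands to feel which is heavier, and have the lighter one back in its own stand before the heavier goes into the cradle. The heavier box and the spent tray change places (the black rubber pad is free for parking), each centred and lengthways in its new place, and the steel hold-down weight goes centred and lengthways on the lid of the box in the cradle. Keep boxes and tray upright and leave the brass collar where it is.

Things in the scene. Friction and masses are not known exactly. Their poses are not given: they have to be found in the camera images.
- case_a: one of two identical closed cardboard boxes of rod blanks, 100 mm long (its x) by 50 wide (its y) by 45 high, flat lid with a paper strip; one is full (about 0.6 kg), the other nearly empty (about 0.25 kg), which is which can only be felt by lifting. At the start each stands in its own wooden stand, long axis along the stand. Origin: centre of its underside, z up
- case_b: one of two identical closed cardboard boxes of rod blanks, 100 mm long (its x) by 50 wide (its y) by 45 high, flat lid with a paper strip; one is full (about 0.6 kg), the other nearly empty (about 0.25 kg), which is which can only be felt by lifting. At the start each stands in its own wooden stand, long axis along the stand. Origin: centre of its underside, z up
- tray: spent open-topped aluminium tray with a few short yellow stubs fixed inside, 100 mm long (its x) by 50 wide (its y) by 40 high, walls 4 mm, 0.18 kg; at the start it stands in the steel cradle. Origin: centre of its underside, z up
- weight: steel hold-down weight, 0.4 kg: dark slab 80 mm (its x) by 42 (its y) by 14 high, with a bright grip block 40 long (x) by 22 wide (y) that rises from the slab's top to 48 mm above the underside. It stands loose on the bench. Origin: centre of its underside, z up
- cradle: fixed bright steel loading cradle, 124 mm (its x) by 80 (its y), floor 12 mm above the bench; toothed end plates across its two x ends rise 28 mm above the floor at most, rims along its sides rise 5 mm; inside 118 by 74 mm. Holds the spent tray at the start. Origin: centre of its underside at bench level. It may stand in any of six places on the bench
- stand_1: one of two identical fixed wooden stands for one box, 124 mm (its x) by 80 (its y), floor 12 mm above the bench, with a rim 3 mm thick that rises 5 mm above the floor; inside 118 by 74 mm. Origin: centre of its underside at bench level. It may stand in any of six places on the bench
- stand_2: one of two identical fixed wooden stands for one box, 124 mm (its x) by 80 (its y), floor 12 mm above the bench, with a rim 3 mm thick that rises 5 mm above the floor; inside 118 by 74 mm. Origin: centre of its underside at bench level. It may stand in any of six places on the bench
- pad: fixed flat black rubber pad without rim, free, for parking: 124 mm (its x) by 80 (its y), top 12 mm above the bench. Origin: centre of its underside at bench level. It may stand in any of six places on the bench
- collar: loose brass ring, 60 mm outside and 30 mm inside diameter, 32 mm high, to be left alone; it stands on the bench among the stands. Origin: centre of its underside
Mind the look-alikes: they are no part of the job. What is shaped like the case_b but red is not meant.

How it is judged:
By the outcome, as a careful person would: the job done as asked, in the order asked, and still so for the second after the job is handed in, with the robot touching nothing.
It also fails if it takes over 144 s, if anything falls off the work surface, if the arm or the gripper's body presses on something with over 40 N, if the wrist force passes 120 N, or if a joint passes its speed limit or range.

### The arm

A 7-joint arm with a two-finger parallel gripper is mounted at the origin on the work surface. World frame = base frame: x ahead of the robot, y to its left, z up, the work surface at z = 0. Lengths are in m, angles in rad, forces in N, time in s.
With the tool pointing down it reaches from about 0.425 to 0.975 m from the base axis. Payload 16.7 kg.
Tool frame: the origin (TCP) lies midway between the tips of the shut fingers; the grasp point (between the pads) lies 19 mm behind it (robot.pinch_z is the distance from the TCP to the grasp point, in m); z points along the fingers, y is the direction in which the jaws open and shut (so a half turn about z gives the same grasp; the last joint's range is limited). The gripper opens to 85 mm and grips with 20 to 120 N. Pads are 22 mm wide; open, the fingers measure 114 mm over their backs; the gripper's body (76 mm by 85 mm) begins 54 mm behind the grasp point. The pads swing forward as they close: fully open they stand 13 mm farther back than shut.
Start: joints at [-1.369, 0.426, 0.074, 1.606, -0.034, 1.111, -0.067], TCP at [0.233, 0.634, 0.231] pointing down, gripper open.
Joint ranges: [-2.85, 2.85], [-0.5, 2.14], [-1.23, 1.37], [0.21, 2.46], [-1.02, 4.16], [0.16, 2.05], [-2.73, 2.73]. Speed limits (rad/s): [1.89, 1.89, 2.39, 2.39, 3.01, 3.01, 3.01].

### API

Orientations are given as a rotation vector (axis times angle).
In Python, from workcell import robot gives the robot as it stands. Calls block until the motion is done:
- robot.move_ptp(position, orientation): joint-space move of the TCP to a pose.
- robot.line_to(position, ori=None, speed=0.15, f_stop=None): straight line of the TCP; ori=None keeps the orientation; speed is the mean speed in m/s. With f_stop (N) it stops when the force on the tool has changed by that much, and returns True; else False.
- robot.set_joints(angles): joint-space move.
- robot.open_gripper() and robot.clamp(strength=None): open the fingers fully, or close them until they stop; strength is the grip in N (None keeps the last).
- robot.wait(seconds).
- robot.inverse_kinematics(position, orientation): joint angles nearest the present ones, or None.
- robot.snapshot(name): name is "side" or "top" or "wrist"; returns a dict with "img" (420x560x3 uint8, red, green, blue), "intrinsics" (3x3 intrinsics, pixels), "pose" (4x4, takes a point from camera to world coordinates). Camera axes: x right, y down, z forward; pixel columns grow to the right and rows downward; lengths in m; the calibration is good to about 2 mm. A picture is of the moment at which its call begins. There is no depth.
A pose or a line that the arm cannot do raises robot.MotionError and nothing moves.
- robot.job_done(): hands the job in, once; it reports no verdict.
Readings, each from a call of its own:
- robot.current_time(): time.
- robot.current_joint_positions(): joint angles.
- robot.current_qvel(): joint speeds.
- robot.current_effort(): joint torques, N m.
- robot.current_position(): TCP position.
- robot.current_orientation(): TCP orientation.
- robot.current_force(): force on the tool from outside, world axes, zero at the start.
- robot.current_torque(): the same for the moment, N m.
- robot.current_width(): opening from 0.0 (shut) to 1.0 (fully open).
Only numpy, scipy, OpenCV 4.12 (cv2) and the standard library are available. Lean on these libraries where they do the work, as an engineer would, in place of code of your own. Each camera call takes 0.05 s, during which the arm holds its last target.

## Working session

There is one attempt and no reset: what is moved stays moved. The work goes in short steps, each a Python script; the robot and the scene stay as the last script left them, time stands still between calls to the robot, and variables do not carry over. Pictures are saved under pics/ and viewed, and the job is handed in when it is done.

```bash
ls; mkdir -p pics; python3 - <<'E'
from workcell import robot
import cv2,numpy as np
for n in("top","side","wrist"):
    s=robot.snapshot(n);cv2.imwrite(f"pics/{n}0.png",s["img"][:,:,::-1]);print(n,s["intrinsics"].tolist(),np.round(s["pose"],4).tolist())
print(robot.current_time(),robot.current_position(),robot.current_orientation(),robot.pinch_z,robot.current_force())
E
```

```text
pics
top [[476.38316502507695, 0.0, 280.990282281898], [0.0, 476.38316502507695, 205.4448976885561], [0.0, 0.0, 1.0]] [[-0.0319, -0.9757, 0.2167, 0.253], [-0.9995, 0.0304, -0.0104, 0.0634], [0.0035, -0.217, -0.9762, 0.9998], [0.0, 0.0, 0.0, 1.0]]
side [[446.5944386320115, 0.0, 282.21435754781794], [0.0, 446.5944386320115, 205.78067578907695], [0.0, 0.0, 1.0]] [[0.9845, -0.1072, 0.1386, 0.3449], [-0.1746, -0.5351, 0.8265, -0.7213], [-0.0144, -0.838, -0.5456, 0.5594], [0.0, 0.0, 0.0, 1.0]]
wrist [[353.09619552754725, 0.0, 273.5949766769066], [0.0, 353.09619552754725, 211.33608079731079], [0.0, 0.0, 1.0]] [[0.3448, 0.89, 0.2984, 0.1552], [0.9387, -0.3261, -0.1122, 0.6632], [-0.0025, 0.3188, -0.9478, 0.3735], [0.0, 0.0, 0.0, 1.0]]
0.15 [0.23249032 0.63334099 0.23076599] [-5.49775445e-01 -3.09299065e+00  1.60940481e-03] 0.0187 [-0.4319724  -0.60973996 -0.04373065]
```

View pics/top0.png

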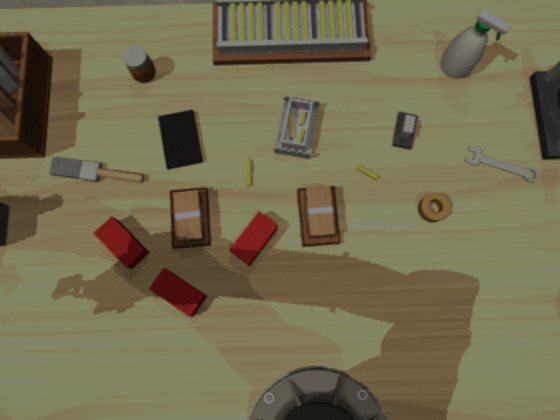

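View pics/side0.png

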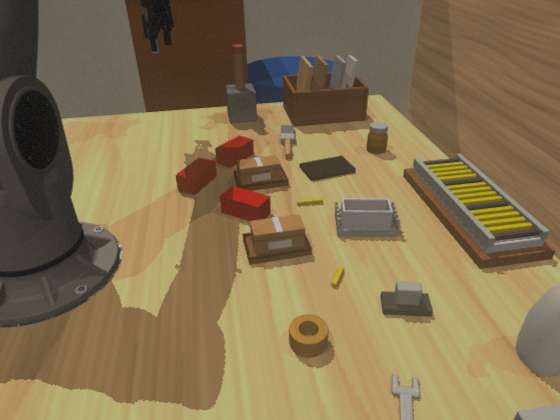

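View pics/wrist0.png

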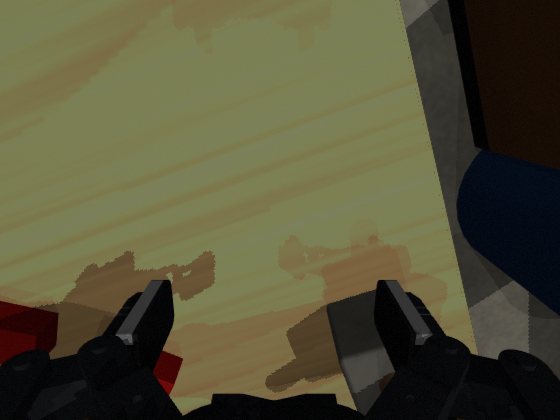

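The top view shows the pad at about (181,139), box stands at (190,217) and (320,215), the cradle with the tray at (297,127), the weight at (405,130) and the collar at (434,207). The red decoys are at (255,238), (122,243) and (178,292). I'll zoom in for corners.

```bash
python3 - <<'E'
import cv2
a=cv2.imread("pics/top0.png")
c=a[85:265,150:350];c=cv2.convertScaleAbs(c,alpha=1.5);c=cv2.resize(c,None,fx=4,fy=4,interpolation=cv2.INTER_CUBIC)[:600]
# two crops
def crop(img,x0,y0,x1,y1,f,n):
    c=cv2.convertScaleAbs(img[y0:y1,x0:x1],alpha=1.6);c=cv2.resize(c,None,fx=f,fy=f,interpolation=cv2.INTER_CUBIC)
    for x in range((x0+9)//10*10,x1,10):
        cv2.line(c,(int((x-x0+.5)*f),0),(int((x-x0+.5)*f),8 if x%50 else 18),(255,255,255),1)
        if x%20==0: cv2.putText(c,str(x),(int((x-x0+.5)*f)-12,28),0,.4,(255,255,255),1)
    for y in range((y0+9)//10*10,y1,10):
        cv2.line(c,(0,int((y-y0+.5)*f)),(8,int((y-y0+.5)*f)),(255,255,255),1)
        if y%20==0: cv2.putText(c,str(y),(10,int((y-y0+.5)*f)+4),0,.4,(255,255,255),1)
    cv2.imwrite(n,c)
crop(a,150,95,260,175,7,"pics/t1.png")
crop(a,150,170,260,255,7,"pics/t2.png")
crop(a,260,85,345,170,7,"pics/t3.png")
crop(a,260,170,350,255,7,"pics/t4.png")
crop(a,370,95,460,235,4,"pics/t5.png")
E
```

```text
(no output)
```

View pics/t1.png

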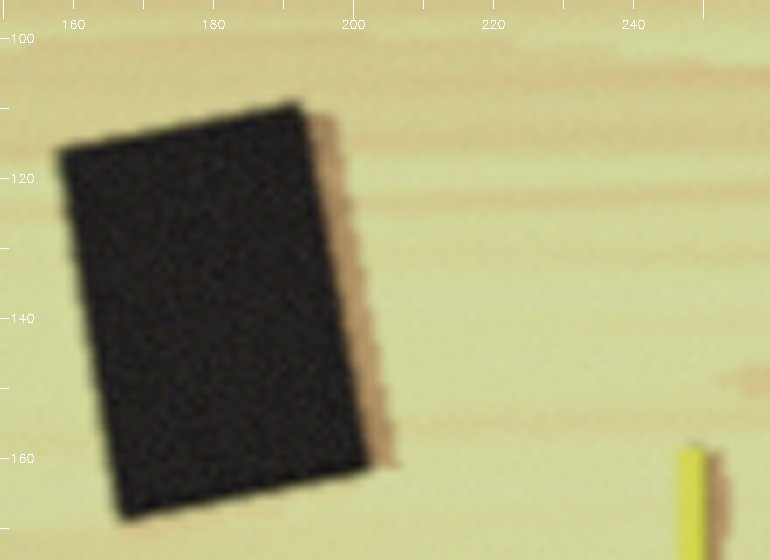

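View pics/t2.png

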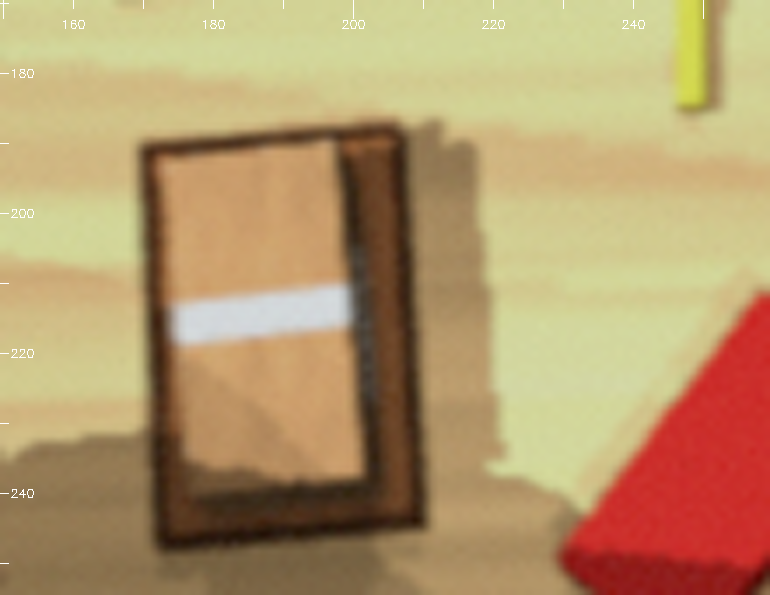

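View pics/t3.png

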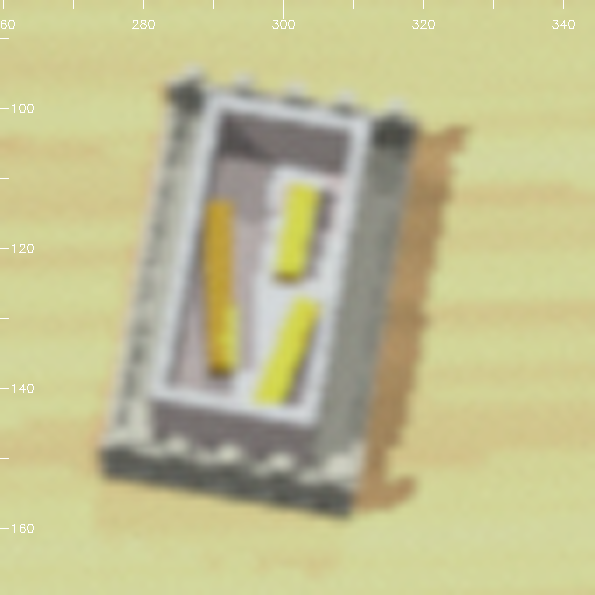

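View pics/t4.png

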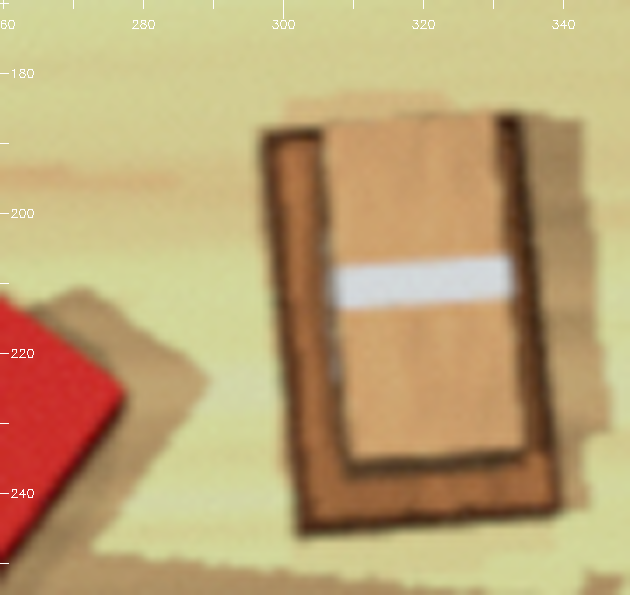

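View pics/t5.png

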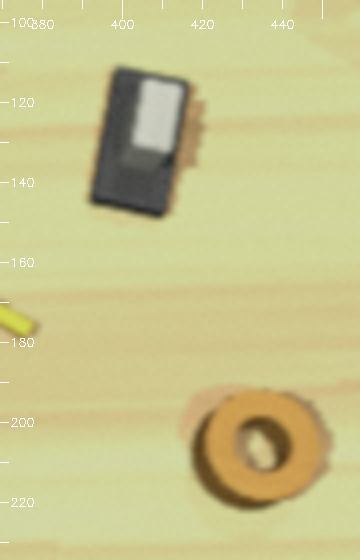

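```bash
cat > h.py <<'E'
import numpy as np,cv2
from workcell import robot
def ray(s,px,z):
    K=s["intrinsics"];T=s["pose"]
    d=T[:3,:3]@np.linalg.solve(K,np.array([px[0],px[1],1.]))
    o=T[:3,3];return o+d*(z-o[2])/d[2]
def proj(s,P):
    K=s["intrinsics"];T=s["pose"];q=(np.atleast_2d(P)-T[:3,3])@T[:3,:3];q=q@K.T;return q[:,:2]/q[:,2:]
def rect(s,pts,z):
    P=np.array([ray(s,p,z)[:2] for p in pts]);c=P.mean(0)
    e=[P[(i+1)%4]-P[i] for i in range(4)];L=[np.linalg.norm(v) for v in e]
    # average long-edge direction; short rotated
    ls=0 if L[0]+L[2]>L[1]+L[3] else 1
    u=e[ls]-e[ls+2];w=e[1-ls]-e[(1-ls+2)%4] 
    a=np.arctan2(u[1],u[0]);b=np.arctan2(w[1],w[0])
    f=lambda x:(np.degrees(x)+90)%180-90
    print(np.round(c,4),"long ang",round(f(a),2),"short+90",round(f(b+np.pi/2),2),"edges mm",np.round(np.array(L)*1e3,1))
    return c,f(a)
def save(s,n,scale=None):
    cv2.imwrite(n,s["img"][:,:,::-1])
def crop(img,x0,y0,x1,y1,f,n,alpha=1.6):
    c=cv2.convertScaleAbs(img[y0:y1,x0:x1,::-1],alpha=alpha);c=cv2.resize(c,None,fx=f,fy=f,interpolation=cv2.INTER_CUBIC)
    for x in range((x0+9)//10*10,x1,10):
        X=int((x-x0+.5)*f);cv2.line(c,(X,0),(X,8),(255,255,255),1)
        if x%20==0: cv2.putText(c,str(x),(X-12,20),0,.4,(0,0,255),1)
    for y in range((y0+9)//10*10,y1,10):
        Y=int((y-y0+.5)*f);cv2.line(c,(0,Y),(8,Y),(255,255,255),1)
        if y%20==0: cv2.putText(c,str(y),(10,Y+4),0,.4,(0,0,255),1)
    cv2.imwrite(n,c)
E
cat > m.py <<'E'
from h import *
s=robot.snapshot("top")
for n,p,z in [("pad",[(158.1,115.6),(192.4,109.1),(202.4,161.4),(166.9,168.8)],.012),
("standL",[(169.5,190.4),(206.9,187.5),(210.1,244.4),(172.1,247.8)],.017),
("lidL",[(172.1,191.2),(197.4,189.2),(201.6,238.1),(175.5,239.2)],.057),
("standR",[(297.4,188.4),(333.2,185.9),(339.2,242.6),(302.1,245.6)],.017),
("lidR",[(305.5,187.2),(330.2,185.5),(334.5,234.5),(309.5,235.9)],.057),
("tray",[(289.2,97.6),(312.1,101.4),(304.9,144.8),(281.2,141.1)],.052),
("weight",[(398.25,111.25),(417,114.5),(410.75,148.75),(392.5,145.25)],.014)]:
    print(n);rect(s,p,z)
print(ray(s,(274.1,152.5),0),ray(s,(309.5,158.2),0), "collar",ray(s,(436,205),.032))
E
python3 m.py
```

```text
pad
[0.6296 0.2695] long ang 10.28 short+90 10.24 edges mm [ 76.9 124.4  77.8 125.5]
standL
[0.452  0.2456] long ang 3.39 short+90 3.09 edges mm [ 79.5 122.4  78.7 123.2]
lidL
[0.4502 0.2443] long ang 5.0 short+90 1.77 edges mm [ 51.6 101.5  52.   99.4]
standR
[ 0.4476 -0.0241] long ang 2.48 short+90 2.6 edges mm [ 76.6 122.2  77.4 122.9]
lidR
[ 0.4494 -0.0249] long ang 1.91 short+90 1.87 edges mm [ 50.7 101.6  50.2 100.8]
tray
[0.6458 0.0138] long ang -11.54 short+90 -11.5 edges mm [ 49.8  99.4  50.4 100.1]
weight
[ 0.6338 -0.2243] long ang -14.35 short+90 -12.81 edges mm [41.9 82.  40.2 81.3]
[0.59492102 0.06417392 0.        ] [ 0.57937462 -0.01324438  0.        ] collar [ 0.45875989 -0.26975934  0.032     ]
```

Edge lengths match the given sizes to within about 3 mm, and the lid, stand and cradle centres are consistent. Next I'll check IK for both yaw choices and hover over the left box to refine with the wrist camera.

```bash
cat >> h.py <<'E'
from scipy.spatial.transform import Rotation as Rn
def ori(a,flip=0):
    a=np.radians(a);y=np.array([-np.sin(a),np.cos(a),0])*(-1 if flip else 1);z=np.array([0,0,-1.]);x=np.cross(y,z)
    return Rn.from_matrix(np.c_[x,y,z]).as_rotvec()
E
python3 - <<'E'
from h import *
for n,c,a in [("L",(.4502,.2443),3.3),("R",(.449,-.0248),2.2),("tray",(.6458,.0138),-11.5),("pad",(.6296,.2695),10.3),("w",(.6338,-.2243),-13.5)]:
  for f in(0,1):
    for z in (.025,.2,.25):
        q=robot.inverse_kinematics([*c,z],ori(a,f)); print(n,f,z,None if q is None else np.round(q,2))
robot.move_ptp([.4502,.2443,.25],ori(3.3,0)) 
print(robot.current_time(),robot.current_position())
s=robot.snapshot("wrist");save(s,"pics/w1.png")
E
```

```text
L 0 0.025 [-0.74  0.46  0.14  2.13 -0.12  0.56  1.11]
L 0 0.2 [-0.81  0.19  0.22  2.01 -0.05  0.94  1.06]
L 0 0.25 [-0.83  0.14  0.23  1.95 -0.04  1.05  1.04]
L 1 0.025 [-1.09  0.53  0.58  2.15 -0.52  0.6  -1.65]
L 1 0.2 [-1.24  0.23  0.72  2.03 -0.19  0.94 -1.94]
L 1 0.25 [-1.25  0.16  0.71  1.98 -0.12  1.05 -2.  ]
R 0 0.025 [-0.46  0.42  0.44  2.28 -0.37  0.51  1.88]
R 0 0.2 [-0.74  0.09  0.7   2.16 -0.07  0.92  1.61]
R 0 0.25 [-0.79  0.    0.72  2.1  -0.    1.04  1.54]
R 1 0.025 [-0.76  0.54  0.83  2.29 -0.74  0.6  -0.89]
R 1 0.2 [-0.97  0.11  0.96  2.16 -0.11  0.92 -1.48]
R 1 0.25 [-0.98 -0.01  0.91  2.1   0.01  1.04 -1.6 ]
tray 0 0.025 [-0.35  0.64  0.31  1.83 -0.28  0.72  1.48]
tray 0 0.2 [-0.51  0.45  0.53  1.73 -0.26  1.03  1.48]
tray 0 0.25 [-0.55  0.41  0.58  1.68 -0.24  1.13  1.46]
tray 1 0.025 [-0.57  0.72  0.63  1.84 -0.59  0.78 -1.4 ]
tray 1 0.2 [-0.78  0.58  0.95  1.74 -0.52  1.1  -1.43]
tray 1 0.25 [-0.82  0.54  1.01  1.69 -0.49  1.19 -1.45]
pad 0 0.025 [-0.58  0.67  0.11  1.72 -0.1   0.76  1.33]
pad 0 0.2 [-0.63  0.47  0.18  1.62 -0.09  1.06  1.33]
pad 0 0.25 [-0.64  0.43  0.2   1.57 -0.09  1.15  1.33]
pad 1 0.025 [-0.91  0.75  0.6   1.74 -0.56  0.82 -1.44]
pad 1 0.2 [-0.98  0.55  0.7   1.64 -0.39  1.09 -1.56]
pad 1 0.25 [-0.99  0.51  0.72  1.59 -0.35  1.18 -1.59]
w 0 0.025 [-0.11  0.71  0.51  1.77 -0.47  0.78  1.96]
w 0 0.2 [-0.33  0.58  0.84  1.68 -0.48  1.1   1.99]
w 0 0.25 [-0.38  0.56  0.93  1.63 -0.47  1.2   1.99]
w 1 0.025 [-0.22  0.76  0.67  1.78 -0.62  0.82 -1.05]
w 1 0.2 [-0.36  0.6   0.89  1.68 -0.51  1.11 -1.13]
w 1 0.25 [-0.36  0.54  0.88  1.63 -0.44  1.19 -1.18]
1.8417 [0.45000107 0.24528316 0.24999347]
```

View pics/w1.png

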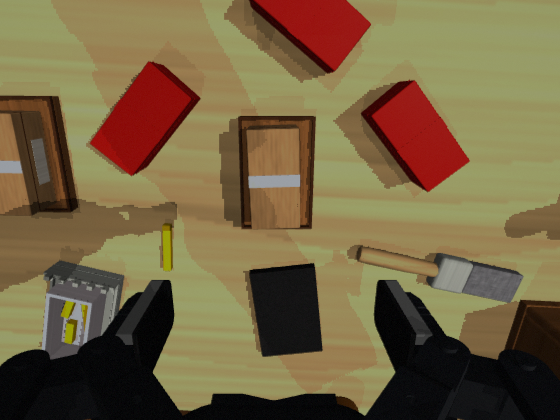

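The wrist view shows the left box's lid at (273,178), the pad at (286,310) and the cradle's corner at (85,300). I'll zoom in to cross-check the positions.

```bash
python3 - <<'E'
from h import *
a=cv2.imread("pics/w1.png")[:,:,::-1]
crop(a,230,105,330,240,4,"pics/w1a.png")
crop(a,240,255,330,365,5,"pics/w1b.png")
s=robot.snapshot("wrist");np.savez("w1.npz",intrinsics=s["intrinsics"],pose=s["pose"])
E
```

```text
(no output)
```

View pics/w1a.png

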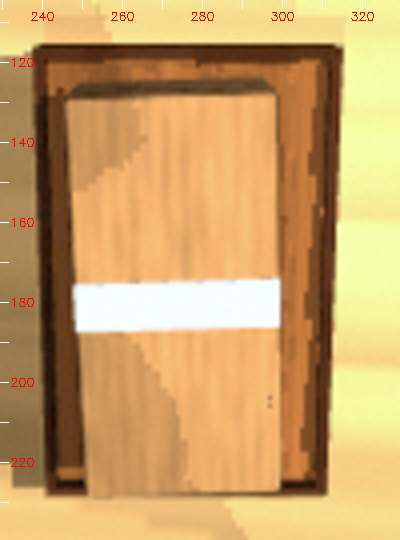

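View pics/w1b.png

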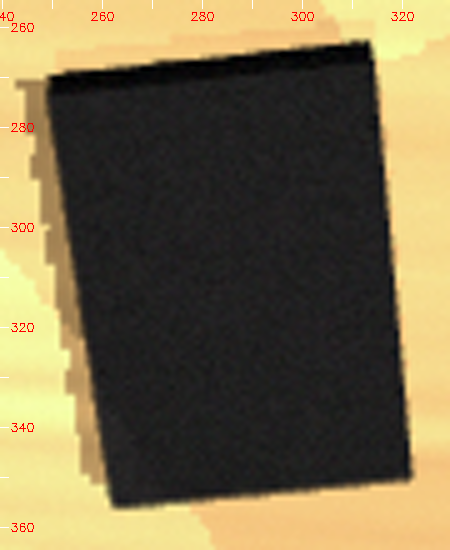

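```bash
python3 - <<'E'
from h import *
s=np.load("w1.npz")
rect(s,[(246,129),(298.5,128.25),(299.5,227),(251.5,228.25)],.057)
rect(s,[(238.5,116),(314.5,116),(311,228),(241,228.5)],.017)
rect(s,[(249.5,272.9),(313.9,266.9),(321.7,350.1),(261.9,355.7)],.012)
E
```

```text
[0.4485 0.2466] long ang 5.21 short+90 4.57 edges mm [48.8 98.4 48.9 99. ]
[0.452  0.2493] long ang 3.24 short+90 3.59 edges mm [ 78.2 123.6  79.9 124.2]
[0.6295 0.2736] long ang 9.99 short+90 9.64 edges mm [ 77.9 122.3  79.  123.1]
```

Wrist and top agree in x but differ by 2–4 mm in y. Since gripping centres the box in y, it will give the camera biases. I'll lift the left box now.

```bash
cat >> h.py <<'E'
def st(m=""): print(m,"t",round(robot.current_time(),2),"p",np.round(robot.current_position(),4),"F",np.round(robot.current_force(),2),"w",round(robot.current_width(),3))
E
python3 - <<'E'
from h import *
o=ori(4.5)
robot.line_to([.4495,.2455,.25],o)
robot.line_to([.4495,.2455,.06]); print(robot.line_to([.4495,.2455,.020],speed=.06,f_stop=8)); st("down")
robot.clamp(60); st("grip")
robot.line_to([.4495,.2455,.17]); robot.wait(.5); st("lift")
F=[]
for i in range(5): F.append(robot.current_force()); robot.wait(.1)
print(np.mean(F,0),robot.current_torque())
s=robot.snapshot("wrist");save(s,"pics/w2.png");np.savez("w2.npz",**s)
s=robot.snapshot("side");save(s,"pics/s2.png")
E
```

```text
False
down t 4.42 p [0.4496 0.2455 0.0201] F [-0.24  0.39  0.3 ] w 1.002
grip t 4.85 p [0.4497 0.2456 0.0205] F [-1.91 -0.87  8.86] w 0.579
lift t 6.5 p [0.4495 0.2455 0.1699] F [ 0.66 -0.09 -6.22] w 0.577
[-0.11045061 -0.15100519 -6.28041636] [-0.04354513  0.03352201  0.03262424]
```

View pics/w2.png

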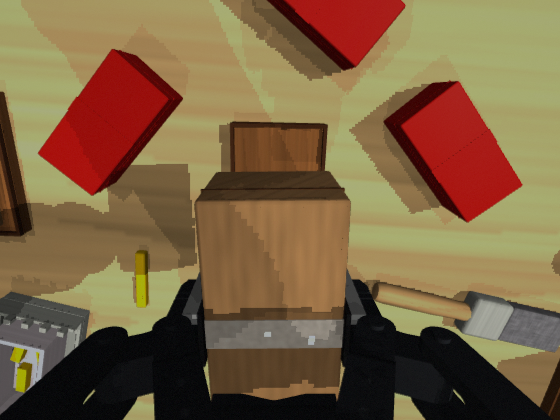

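View pics/s2.png

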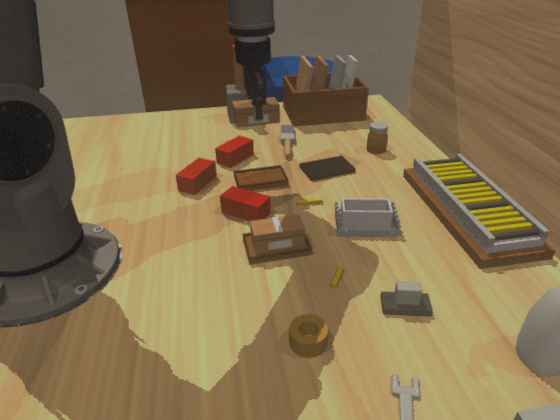

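Fz is −6.3 N, so about 0.6 kg and probably the full box. The pictures show it level in the fingers, well clear. I'll set it back centred in its stand, then lift the other one.

```bash
python3 - <<'E'
from h import *
w2=np.load("w2.npz")
for p in [(198.5,198),(349.5,197)]: print("lid front corner",ray(w2,p,.207))
# expected lid corners
a=np.radians(4.5)
R=np.array([[np.cos(a),-np.sin(a)],[np.sin(a),np.cos(a)]])
for v in [(-.05,.025),(-.05,-.025)]: print("exp",R@v+[.4495,.2455])
o=ori(3.3)
robot.line_to([.452,.2475,.17],o)
robot.line_to([.452,.2475,.04]); print(robot.line_to([.452,.2475,.0205],speed=.04,f_stop=6)); st("down")
robot.open_gripper(); st("open")
robot.line_to([.452,.2475,.25],speed=.25)
s=robot.snapshot("wrist");save(s,"pics/w3.png");np.savez("w3.npz",**s)
robot.move_ptp([.449,-.0235,.25],ori(2.2)); st()
s=robot.snapshot("wrist");save(s,"pics/w4.png");np.savez("w4.npz",**s)
s=robot.snapshot("top");save(s,"pics/t6.png")
crop(np.load("w3.npz")["img"],225,105,325,240,4,"pics/w3a.png")
crop(np.load("w4.npz")["img"],225,105,325,240,4,"pics/w4a.png")
E
```

```text
lid front corner [0.40031151 0.21941142 0.207     ]
lid front corner [0.39628359 0.26638532 0.207     ]
exp [0.39769266 0.26649998]
exp [0.40161561 0.21665411]
True
down t 8.87 p [0.4517 0.2475 0.0205] F [-2.62 -1.58 12.02] w 0.572
open t 9.32 p [0.4511 0.247  0.02  ] F [-0.26  0.37 -0.49] w 1.002
 t 11.48 p [ 0.4493 -0.0223  0.2498] F [0.21 0.83 0.03] w 1.0
```

View pics/w3a.png

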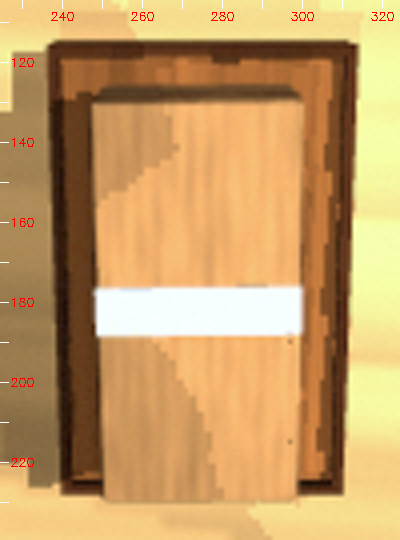

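View pics/w4a.png

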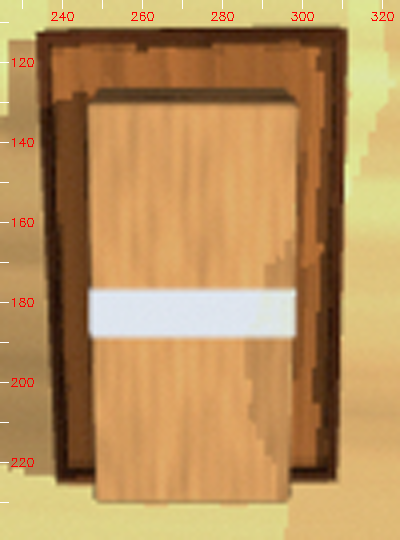

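View pics/w4.png

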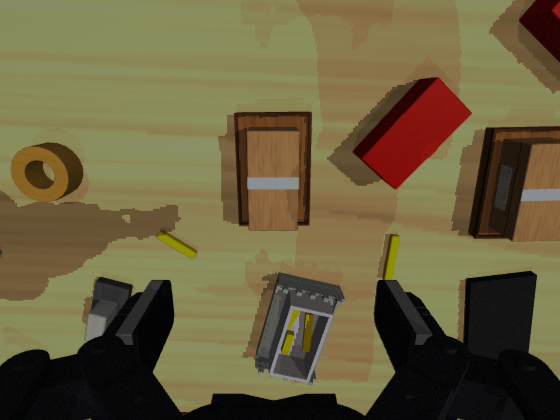

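```bash
python3 - <<'E'
from h import *
s=np.load("w3.npz")
rect(s,[(247.5,130),(299.75,130),(298.75,229.75),(250.5,229.75)],.057)
rect(s,[(237,115.5),(313.5,115.5),(310,228),(240,228)],.017)
s=np.load("w4.npz")
rect(s,[(246.5,130.5),(299,130.5),(297,229.75),(248.5,229.75)],.057)
rect(s,[(234,112),(311,112),(308.5,225),(238.75,225)],.017)
a=cv2.imread("pics/t6.png")[:,:,::-1]
crop(a,150,170,260,255,7,"pics/t6a.png")
E
```

```text
[0.4509 0.2483] long ang 3.89 short+90 3.35 edges mm [48.5 99.3 49.1 99.3]
[0.4523 0.2494] long ang 3.26 short+90 3.34 edges mm [ 78.5 123.6  79.6 123.7]
[ 0.4499 -0.0221] long ang 2.22 short+90 2.28 edges mm [48.9 99.2 49.5 99.3]
[ 0.4476 -0.022 ] long ang 2.8 short+90 2.28 edges mm [ 79.  123.8  79.3 123.9]
```

View pics/t6a.png

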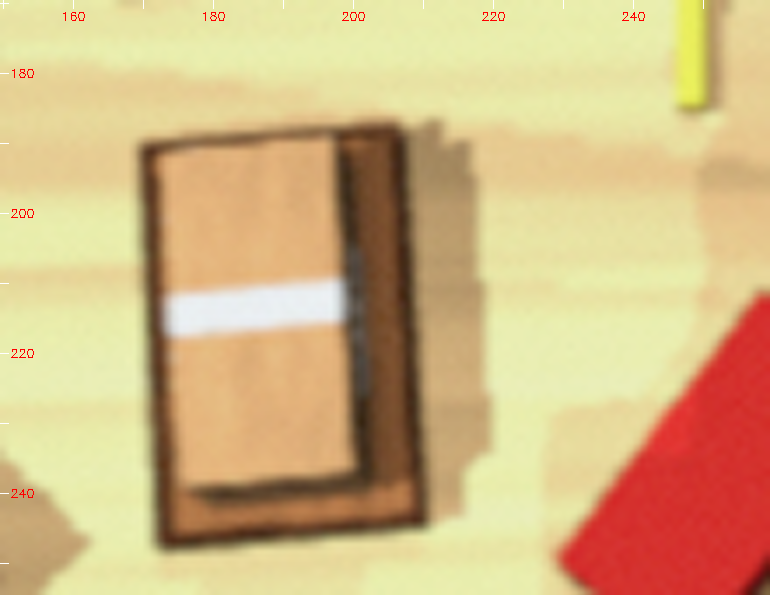

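The wrist bias is about +1 mm in y, and the left box sits within 1.5 mm of its stand's centre. Now I'll lift the right box and weigh it.

```bash
python3 - <<'E'
from h import *
o=ori(2.3);x,y=.450,-.0230
robot.line_to([x,y,.25],o,speed=.05)
robot.line_to([x,y,.06],speed=.2); print(robot.line_to([x,y,.020],speed=.06,f_stop=8)); st("down")
robot.clamp(60); st("grip")
robot.line_to([x,y,.17]); robot.wait(.5); st("lift")
F=[]
for i in range(5): F.append(robot.current_force()); robot.wait(.1)
print(np.mean(F,0))
s=robot.snapshot("side");save(s,"pics/s5.png")
x=.448
robot.line_to([x,y,.17],ori(2.5),speed=.05)
robot.line_to([x,y,.04]); print(robot.line_to([x,y,.0205],speed=.04,f_stop=6)); st("down")
robot.open_gripper(); st("open")
robot.line_to([x,y,.25],speed=.25)
s=robot.snapshot("wrist");save(s,"pics/w5.png");np.savez("w5.npz",**s)
robot.move_ptp([.647,.0155,.25],ori(-11.5)); st()
s=robot.snapshot("wrist");save(s,"pics/w6.png");np.savez("w6.npz",**s)
crop(np.load("w5.npz")["img"],225,105,325,240,4,"pics/w5a.png")
E
```

```text
False
down t 13.75 p [ 0.45   -0.0232  0.02  ] F [0.55 0.12 0.75] w 1.001
grip t 14.19 p [ 0.4502 -0.0229  0.0205] F [-2.46  1.45 10.26] w 0.58
lift t 15.84 p [ 0.45   -0.023   0.1699] F [ 0.27  0.57 -2.4 ] w 0.58
[ 0.10987141  0.08095435 -2.49205185]
True
down t 18.17 p [ 0.4478 -0.0229  0.0204] F [-2.54  0.42 12.71] w 0.582
open t 18.62 p [ 0.4474 -0.0229  0.0203] F [0.24 0.06 0.69] w 1.003
 t 20.56 p [0.6464 0.015  0.2489] F [-0.41 -0.72  0.97] w 0.998
```

View pics/w5a.png

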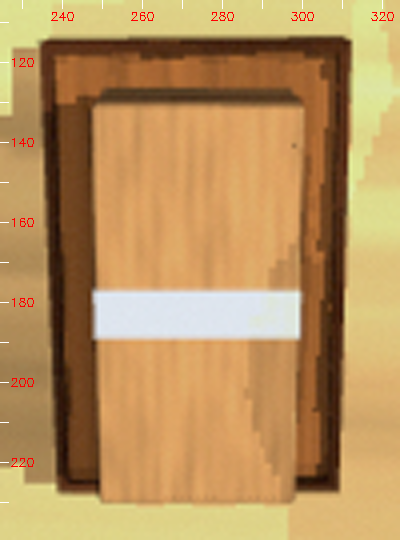

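View pics/w6.png

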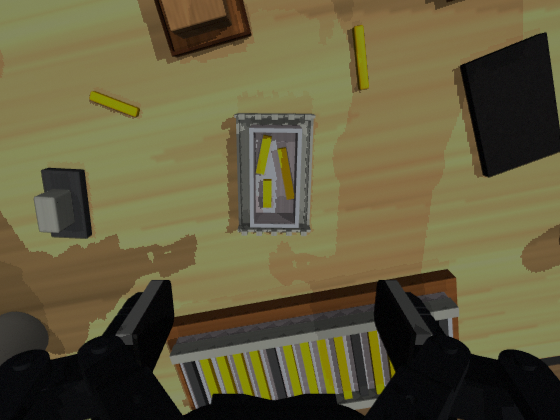

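View pics/s5.png

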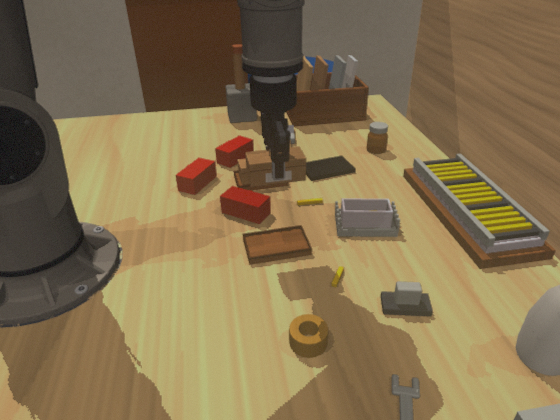

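The right box reads −2.5 N (0.25 kg) against −6.3 N for the left, so the left box is the heavier. The right one is back in its stand, and w5 shows the lid about centred. Next I'll zoom in on the cradle and tray.

```bash
python3 - <<'E'
from h import *
s=np.load("w6.npz")
crop(s["img"],225,105,325,240,4,"pics/w6a.png",1.8)
print(robot.current_position())
E
```

```text
[0.64616235 0.01487383 0.2495058 ]
```

View pics/w6a.png

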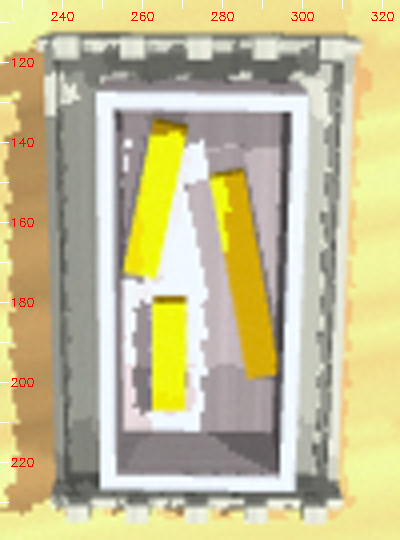

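```bash
python3 - <<'E'
from h import *
s=np.load("w6.npz")
rect(s,[(248.5,127.5),(301.75,127.75),(298.75,227.25),(250.25,227.25)],.052)
rect(s,[(236,117),(313.5,117),(310,228.25),(238.5,228.25)],.017)
for z in(.03,.04): rect(s,[(236,113.5),(313.5,113.5),(310,234.75),(238.5,234.75)],z)
def L(a,z):
 pass
E
```

```text
[0.6451 0.0171] long ang -11.82 short+90 -11.62 edges mm [ 50.1 100.2  50.  100.4]
[0.6486 0.016 ] long ang -11.74 short+90 -11.49 edges mm [ 79.6 122.5  81.3 122.6]
[0.6478 0.0162] long ang -11.71 short+90 -11.49 edges mm [ 76.7 129.3  79.  129.4]
[0.6456 0.0166] long ang -11.71 short+90 -11.49 edges mm [ 74.5 125.7  76.8 125.8]
```

```bash
python3 - <<'E'
from h import *
o=ori(-11.6);x,y=.6458,.0161
robot.line_to([x,y,.25],o,speed=.05)
robot.line_to([x,y,.07],speed=.2); print(robot.line_to([x,y,.021],speed=.06,f_stop=8)); st("down")
robot.clamp(35); st("grip")
robot.line_to([x,y,.15]); robot.wait(.2); st("lift")
o2=ori(10)
robot.line_to([.6295,.2722,.15],o2,speed=.2)
robot.line_to([.6295,.2722,.05]); print(robot.line_to([.6295,.2722,.0215],speed=.04,f_stop=5)); st("down")
robot.open_gripper(); st("open")
robot.line_to([.6295,.2722,.25],speed=.25)
s=robot.snapshot("wrist");save(s,"pics/w7.png");np.savez("w7.npz",**s)
robot.move_ptp([.647,.0155,.25],ori(-11.6));robot.wait(.3); st()
s=robot.snapshot("wrist");save(s,"pics/w8.png");np.savez("w8.npz",**s)
crop(np.load("w8.npz")["img"],225,105,325,240,4,"pics/w8a.png",1.8)
crop(np.load("w7.npz")["img"],225,105,325,240,4,"pics/w7a.png",1.6)
E
```

```text
False
down t 22.88 p [0.646  0.016  0.0213] F [ 0.75 -0.33  0.15] w 1.002
grip t 23.3 p [0.646  0.0162 0.0214] F [-1.5   1.14  5.46] w 0.58
lift t 24.51 p [0.6454 0.016  0.1492] F [ 0.43  0.11 -0.78] w 0.582
True
down t 27.44 p [0.629  0.272  0.0214] F [-2.13 -0.67  8.92] w 0.578
open t 27.89 p [0.6284 0.2718 0.0208] F [-0.71 -0.99 -0.3 ] w 1.002
 t 30.32 p [0.6471 0.0166 0.2499] F [0.52 0.37 0.01] w 0.996
```

View pics/w7a.png

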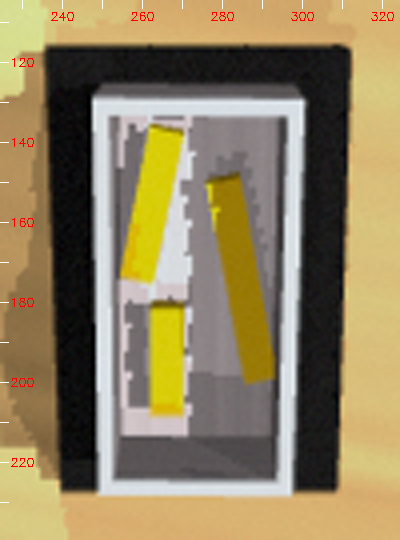

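View pics/w8a.png

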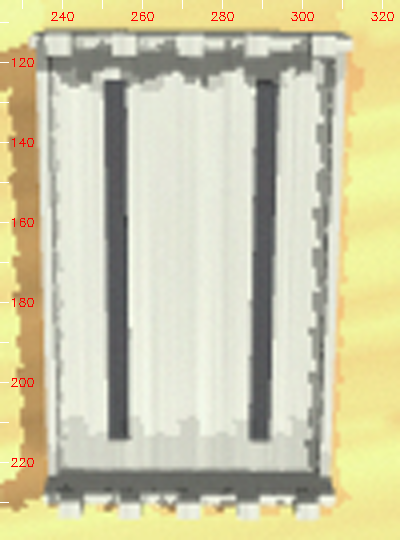

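```bash
python3 - <<'E'
from h import *
s=np.load("w8.npz")
print(s["pose"][:3,3])
P=lambda X,Y:(225+X/4-.5,105+Y/4-.5)
print("strips");rect(s,[P(104,80),P(277,80),P(270,440),P(108,440)],.012)
print("rim outer");rect(s,[P(36,55),P(347,55),P(333,480),P(48,480)],.017)
a=np.radians(-11.6);u=np.array([np.cos(a),np.sin(a)])
def along(p,z):return (ray(s,p,z)[:2]-[.647,.0165])@u*1e3
for Y,z in[(470,.012),(518,.04),(502,.03),(495,.04),(495,.03),(32,.04),(32,.035),(55,.04),(80,.012)]:print(Y,z,along(P(190,Y),z))
s=np.load("w7.npz")
print("tray/pad");rect(s,[P(93,97),P(305,98),P(293,495),P(97,495)],.052)
rect(s,[P(46,45),P(350,45),P(337,491),P(61,491)],.012)
E
```

```text
[0.56638629 0.03438403 0.39276489]
strips
[0.646  0.0158] long ang -11.84 short+90 -11.5 edges mm [ 45.4 100.1  46.2 100.1]
rim outer
[0.6478 0.0158] long ang -11.72 short+90 -11.5 edges mm [ 80.2 117.   81.  117.1]
470 0.012 58.2648588207367
518 0.04 61.684074181393704
502 0.03 61.0146498729805
495 0.04 55.04358141777393
495 0.03 58.94439067734802
32 0.04 -64.5098768518991
32 0.035 -64.25399258621046
55 0.04 -59.14183850152343
80 0.012 -50.91844991920968
tray/pad
[0.6279 0.2728] long ang 9.44 short+90 9.9 edges mm [ 49.9  99.9  50.5 100.2]
[0.63   0.2736] long ang 10.16 short+90 10.03 edges mm [ 79.  123.9  79.4 124. ]
```

Tray is parked on the pad, about 2 mm off its centre. The cradle centre, from strips, rims and end plates, is (.646,.015) in the TCP frame. Now I'll move the heavier box into the cradle.

```bash
python3 - <<'E'
from h import *
robot.move_ptp([.4509,.2473,.2],ori(3.5));robot.wait(.2)
x,y=.4509,.2473
robot.line_to([x,y,.2],ori(3.5),speed=.05)
robot.line_to([x,y,.07],speed=.2); print(robot.line_to([x,y,.020],speed=.06,f_stop=8)); st("down")
robot.clamp(60); st("grip")
robot.line_to([x,y,.17]); robot.wait(.2); st("lift")
x,y=.6460,.0149
robot.line_to([x,y,.17],ori(-11.6),speed=.2);robot.wait(.2)
robot.line_to([x,y,.05]); print(robot.line_to([x,y,.0205],speed=.04,f_stop=6)); st("down")
robot.open_gripper(); st("open")
robot.line_to([x,y,.25],speed=.2);robot.wait(.2)
s=robot.snapshot("wrist");save(s,"pics/w9.png");np.savez("w9.npz",**s)
crop(s["img"],225,105,325,240,4,"pics/w9a.png",1.6)
E
```

```text
False
down t 33.77 p [0.4511 0.2473 0.0202] F [-0.23  1.2  -0.08] w 1.001
grip t 34.2 p [0.451  0.2474 0.0204] F [-1.76 -1.27  8.22] w 0.58
lift t 35.55 p [0.4506 0.247  0.1693] F [-0.36 -0.31 -5.84] w 0.574
True
down t 39.08 p [0.6455 0.0149 0.0205] F [-2.36 -0.68  8.38] w 0.577
open t 39.52 p [0.6445 0.015  0.0195] F [ 0.37 -0.   -0.84] w 1.001
```

View pics/w9a.png

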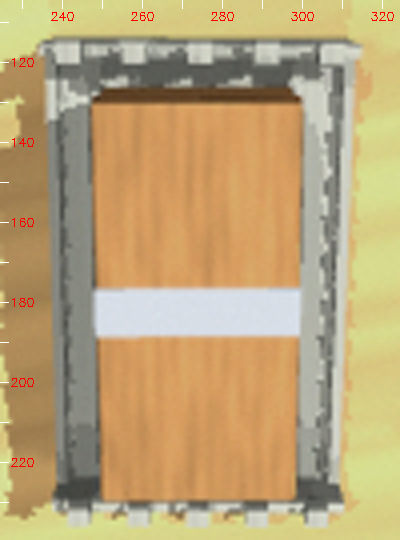

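```bash
python3 - <<'E'
from h import *
s=np.load("w9.npz")
P=lambda X,Y:(225+X/4-.5,105+Y/4-.5)
print("lid");rect(s,[P(92,102),P(301,102),P(295,501),P(104,500)],.057)
print("teeth mid");
print((ray(s,P(200,40),.04)+ray(s,P(200,522),.04))/2)
print("rim");rect(s,[P(46,60),P(354,60),P(342,490),P(56,490)],.017)
# tray: pick & move to stand L. 
x,y=.6279,.2719
robot.move_ptp([x,y,.2],ori(9.8));robot.wait(.2)
robot.line_to([x,y,.2],ori(9.8),speed=.05)
robot.line_to([x,y,.07],speed=.2); print(robot.line_to([x,y,.021],speed=.06,f_stop=8)); st("down")
robot.clamp(35); st("grip")
robot.line_to([x,y,.15]); 
x,y=.4525,.2484
robot.line_to([x,y,.15],ori(3.3),speed=.15);robot.wait(.2);st("above")
robot.line_to([x,y,.05]); print(robot.line_to([x,y,.0215],speed=.04,f_stop=5)); st("down")
robot.open_gripper(); st("open")
robot.line_to([x,y,.25],speed=.2);robot.wait(.2)
s=robot.snapshot("wrist");save(s,"pics/w10.png");np.savez("w10.npz",**s)
crop(s["img"],225,105,325,240,4,"pics/w10a.png",1.6)
robot.move_ptp([.634,-.223,.25],ori(-13.5));robot.wait(.3); st()
s=robot.snapshot("wrist");save(s,"pics/w11.png");np.savez("w11.npz",**s)
crop(s["img"],225,105,325,240,4,"pics/w11a.png",1.6)
E
```

```text
lid
[0.645 0.016] long ang -11.16 short+90 -11.72 edges mm [48.6 99.4 48.6 99.2]
teeth mid
[0.64502504 0.01645182 0.04      ]
rim
[0.6478 0.0157] long ang -11.7 short+90 -11.57 edges mm [ 79.4 118.5  81.3 118.6]
False
down t 44.32 p [0.6281 0.2719 0.0213] F [-1.06  0.12  0.96] w 1.002
grip t 44.74 p [0.6281 0.272  0.0214] F [-0.46 -0.63  5.48] w 0.579
above t 47.28 p [0.4529 0.2483 0.1499] F [ 0.08 -0.05 -2.88] w 0.579
True
down t 48.8 p [0.4522 0.2481 0.0213] F [-1.53 -0.4   9.37] w 0.58
open t 49.25 p [0.4517 0.2479 0.021 ] F [ 0.72  0.6  -0.01] w 0.998
 t 52.92 p [ 0.6341 -0.2225  0.25  ] F [ 0.08  0.12 -0.06] w 1.003
```

View pics/w10a.png

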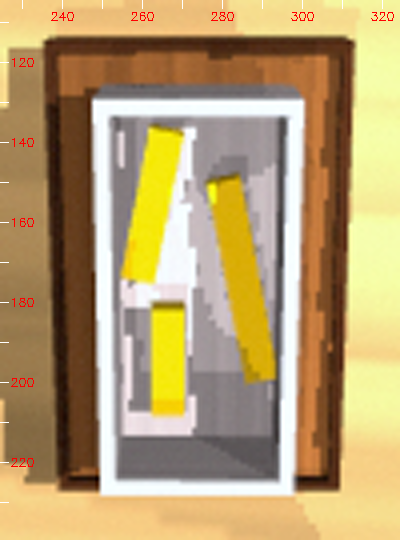

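View pics/w11a.png

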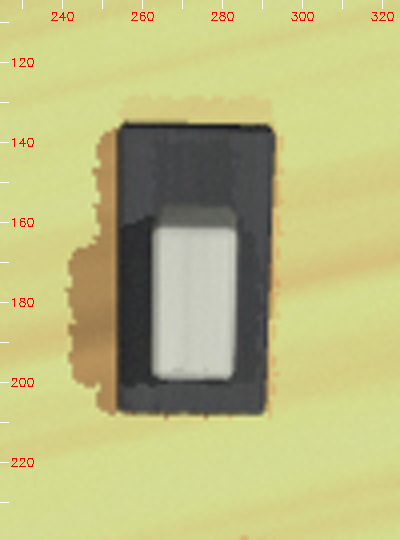

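View pics/w11.png

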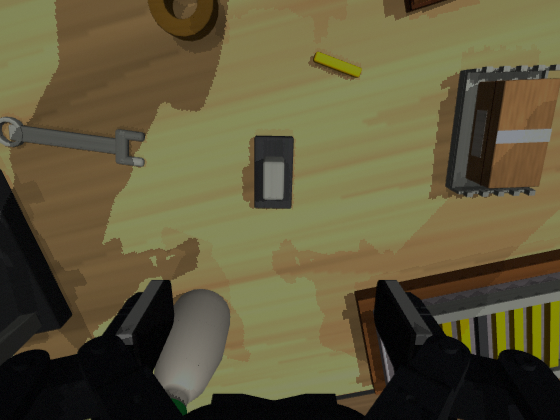

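```bash
python3 - <<'E'
from h import *
P=lambda X,Y:(225+X/4-.5,105+Y/4-.5)
s=np.load("w10.npz")
print("tray/stand");rect(s,[P(93,98),P(304,98),P(293,495),P(100,495)],.052)
rect(s,[P(45,40),P(352,40),P(339,491),P(59,491)],.017)
s=np.load("w11.npz")
print("weight");rect(s,[P(118,126),P(272,126),P(266,413),P(118,413)],.014)
rect(s,[P(153,228),P(237,228),P(234,379),P(152,379)],.048)
E
```

```text
tray/stand
[0.452 0.249] long ang 3.02 short+90 3.34 edges mm [ 49.7 100.2  49.8 100.2]
[0.4524 0.2493] long ang 3.39 short+90 3.33 edges mm [ 78.8 123.8  79.6 123.9]
weight
[ 0.6347 -0.2225] long ang -14.1 short+90 -13.46 edges mm [40.7 79.7 41.7 79.7]
[ 0.6351 -0.2224] long ang -14.24 short+90 -13.46 edges mm [20.7 38.7 20.9 38.7]
```

The tray is centred in stand L to within 0.5 mm. Now the weight goes on the lid.

```bash
python3 - <<'E'
from h import *
x,y=.635,-.2233
robot.line_to([x,y,.2],ori(-13.9),speed=.1)
robot.line_to([x,y,.07],speed=.2); print(robot.line_to([x,y,.0195],speed=.05,f_stop=8)); st("down")
robot.clamp(60); st("grip")
robot.line_to([x,y,.06],speed=.05); robot.line_to([x,y,.2]); robot.wait(.2); st("lift")
s=robot.snapshot("wrist");save(s,"pics/w12.png")
x,y=.6455,.0150
robot.line_to([x,y,.2],ori(-11.6),speed=.15);robot.wait(.3)
robot.line_to([x,y,.095]); print(robot.line_to([x,y,.0765],speed=.03,f_stop=5)); st("down")
s=robot.snapshot("side");save(s,"pics/s12.png")
E
```

```text
False
down t 55.58 p [ 0.6351 -0.2234  0.0198] F [ 0.86 -0.3   0.96] w 0.996
grip t 56.19 p [ 0.6351 -0.2235  0.0197] F [-0.51 -0.22  4.26] w 0.247
lift t 58.43 p [ 0.6347 -0.2232  0.1993] F [-0.32 -0.12 -4.11] w 0.248
True
down t 61.98 p [0.6452 0.0151 0.0767] F [-2.45  1.54  8.56] w 0.248
```

View pics/w12.png

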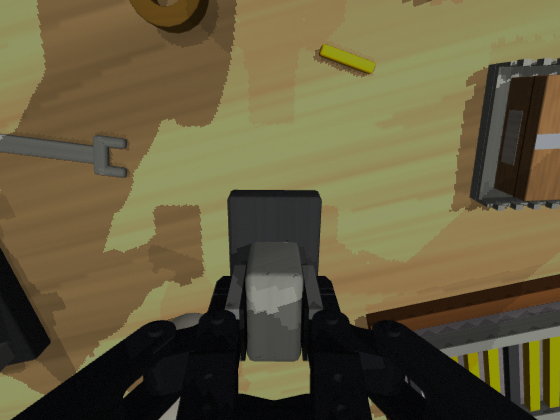

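View pics/s12.png

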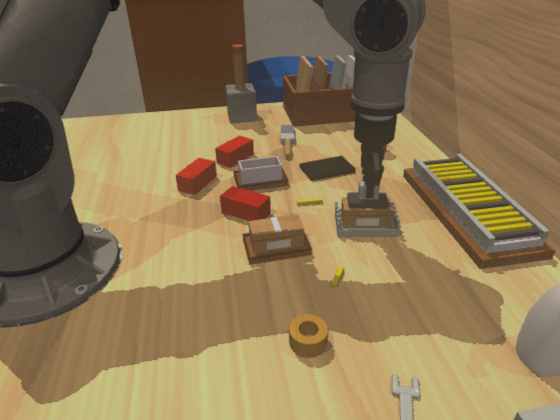

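The weight is resting level on the lid at about (368,198). I'll release, retreat and check.

```bash
python3 - <<'E'
from h import *
robot.open_gripper(); st("open")
robot.line_to([.645,.015,.25],speed=.15);robot.wait(.3)
s=robot.snapshot("wrist");np.savez("w13.npz",**s)
crop(s["img"],205,85,345,240,4,"pics/w13a.png",1.6)
robot.move_ptp([.449,-.0235,.25],ori(2.2));robot.wait(.3)
s=robot.snapshot("wrist");np.savez("w14.npz",**s);crop(s["img"],225,105,325,240,4,"pics/w14a.png",1.6)
robot.move_ptp([.35,.55,.3],ori(20));robot.wait(.5)
for n in("top","side"):
    s=robot.snapshot(n);save(s,f"pics/{n}_end.png")
st()
E
```

```text
open t 62.67 p [0.6446 0.0153 0.076 ] F [ 0.17 -0.65 -0.68] w 1.0
 t 68.43 p [0.35 0.55 0.3 ] F [-0.33 -0.25 -0.01] w 0.998
```

View pics/w13a.png

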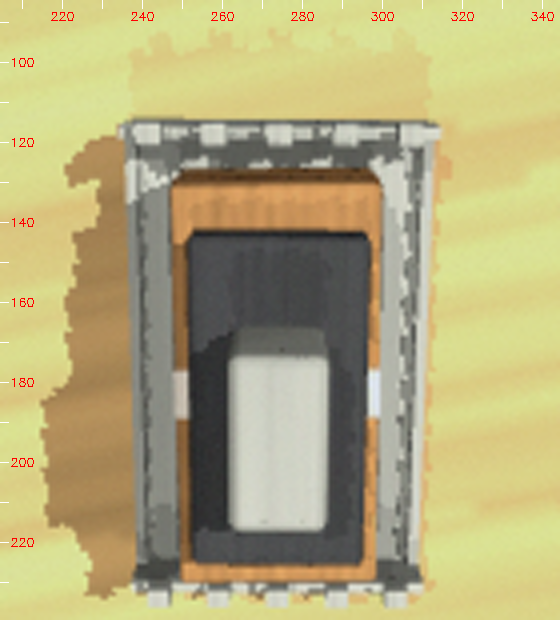

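View pics/w14a.png

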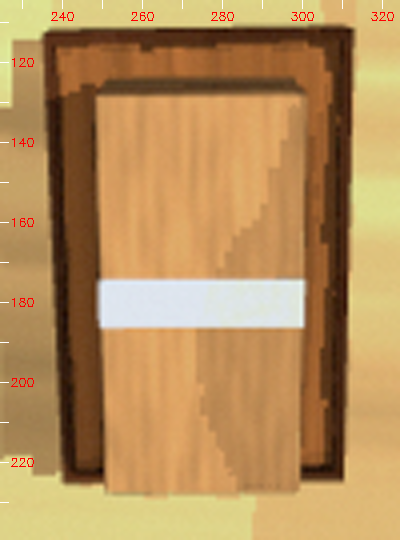

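View pics/top_end.png

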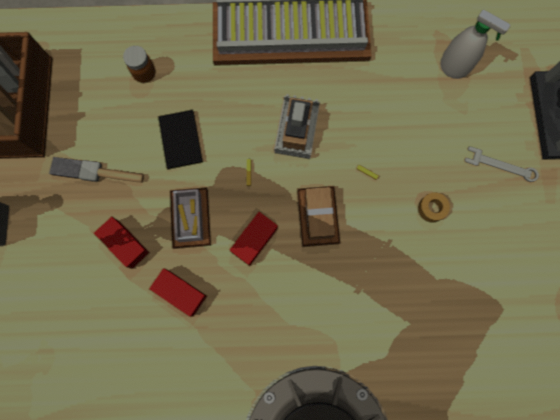

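View pics/side_end.png

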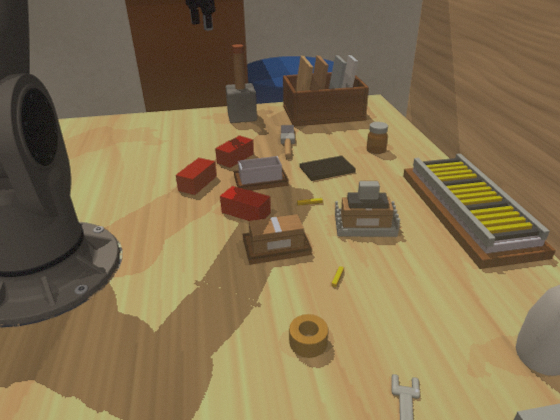

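```bash
python3 - <<'E'
from h import *
s=np.load("w13.npz");P=lambda X,Y:(205+X/4-.5,85+Y/4-.5)
print("slab, lid");rect(s,[P(189,232),P(372,232),P(362,564),P(192,564)],.071)
rect(s,[P(172,183),P(380,183),P(374,581),P(181,581)],.057)
print((ray(s,P(280,122),.04)+ray(s,P(280,606),.04))/2)
s=np.load("w14.npz");P=lambda X,Y:(225+X/4-.5,105+Y/4-.5)
print("boxR,standR");rect(s,[P(97,95),P(305,95),P(299,494),P(105,494)],.057)
rect(s,[P(45,30),P(352,30),P(343,482),P(62,482)],.017)
E
```

```text
slab, lid
[0.6447 0.0163] long ang -12.16 short+90 -11.57 edges mm [41.3 80.  41.4 80. ]
[0.6448 0.0158] long ang -11.39 short+90 -11.57 edges mm [48.4 99.4 49.2 99.4]
[0.64555634 0.0164685  0.04      ]
boxR,standR
[ 0.448  -0.0218] long ang 2.35 short+90 2.18 edges mm [48.4 99.5 49.5 99.5]
[ 0.4477 -0.0221] long ang 2.7 short+90 2.18 edges mm [ 78.8 123.9  80.  124. ]
```

Everything is centred to about 1 mm and the collar still stands at (434,207). Handing in.

```bash
python3 - <<'E'
from workcell import robot
print(robot.current_time());robot.job_done()
E
```

```text
68.4333
the job is handed in; nothing more can be done
```

The job is done and handed in at 68 s of the 144 s allowed.

I lifted both boxes about 150 mm. The left box (stand near x 0.45, y 0.25) read 6.3 N and the right one 2.5 N, so the left is the heavier. The lighter box was back in its own stand before the heavier one went into the cradle. The tray went to the pad, the heavier box into the cradle, the tray into the heavier box's old stand, and the weight onto the lid.

My last wrist pictures, measured against each place, showed:

| Item | Place | Off centre | Angle off |
|---|---|---|---|
| Heavier box | cradle | about 1 mm | under 1° |
| Tray | heavier box's old stand | under 1 mm | under 1° |
| Weight | box lid | under 1 mm | under 1° |
| Lighter box | own stand | under 1 mm | under 1° |

The final top and side pictures show the boxes and tray upright, the collar where it was at the start, and the robot clear of everything.

- **Cameras disagreed:** the top and wrist cameras differed by 2–4 mm in y at the left stand and pad. I settled on the wrist camera with a 1 mm correction, checked against the gripped boxes.
- **Cradle lengthways centre:** this is known only to about 1–2 mm, because the estimates from the rims, floor strips and teeth differed by that much.

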